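# Pack the embroidery touring box in layers

### The job

Pack the plywood touring box for the road: lay the cardboard carton and the round tin side by side, flat on the floor of the box, then lower the divider board in by its grip bar so that it rests level on the four corner blocks. Last, set the small framed sampler down gently on the divider, glass up, flat beside the grip bar inside the box, and leave the other things on the table where they are.

Things in the scene. Friction and masses are not known exactly. Their poses are not given: they have to be found in the camera images.
- box: open plywood box, fixed. Outside 254 (its x) x 174 (its y) x 90 mm high, walls and floor 9 mm: inside 236 x 156. Origin: centre of its underside on the table; z up, x along the long side. In each inner corner a block, 16 x 16 mm, rises 50 mm above the box floor; block tops 59 mm above the table. The divider has 5 mm to spare all round. A hand slot in each short wall. Its lid is not needed.
- carton_c (a point): centre of the brown cardboard carton, closed and rigid, 110 (its x) x 56 (its y) x 42 mm high, lying flat, z up; the point is 21 mm above its underside. About 0.3 kg. It fits flat in either half of the box with its long side across the box, between the corner blocks.
- tin_c (a point): centre of the round lidded metal tin, 62 mm in diameter over the lid (upper 14 mm), 60 mm below it, 44 mm high, standing, z up; the point is 22 mm above its underside. About 0.25 kg. On its side it would be too high for the divider.
- divider_grip (a point): centre of the divider's dark grip bar. Brown wooden board 226 (its x) x 146 (its y) x 6 mm, lying flat. The bar stands on two legs over its middle, along y: 14 mm thick (x), 90 long (y), 22 to 40 mm above the board's underside; the point is 31 mm above the underside. About 0.22 kg, balanced under the bar. Either way round will do. Seated in the box this point is 90 mm above the table.
- sampler_c (a point): centre of the small framed sampler: dark wooden frame, stitched strip under glass, 124 (its x) x 56 (its y) x 20 mm, lying glass up (z up); the point is 10 mm above its underside. About 0.16 kg. It fits on the divider on either side of the bar, long side across the box; there the point is 75 mm above the table.
- hoop_small: bystander: small wooden embroidery hoop, 90 mm across, 12 mm high, with a brass screw; origin at its centre on the table
- cone_a: bystander: upright cone of thread, 64 mm wide at the foot, 97 mm high; origin under its centre
- cone_b: bystander: upright cone of thread, 64 mm wide at the foot, 97 mm high; origin under its centre
- mushroom: bystander: wooden darning mushroom standing on its cap, 72 mm wide, 102 mm high; origin under its centre
- shears: bystander: steel shears lying flat, 190 mm long, 12 mm high; origin under the pivot
- magnifier: bystander: hand magnifier lying flat, lens 84 mm across, handle 100 mm to its -x; origin under the lens
Not all that is in view belongs to the job. Of the things that look like the part that bears carton_c, the larger one is meant.

How it is judged:
By the outcome, as a careful person would: the job done as asked, in the order asked, and still so for the second after the job is handed in, with the robot touching nothing.
It also fails if it takes over 72 s, if anything falls off the work surface, if the arm or the gripper's body presses on something with over 40 N, if the wrist force passes 120 N, or if a joint passes its speed limit or range.

### The arm

A 7-joint arm with a two-finger parallel gripper is mounted at the origin on the work surface. World frame = base frame: x ahead of the robot, y to its left, z up, the work surface at z = 0. Lengths are in m, angles in rad, forces in N, time in s.
With the tool pointing down it reaches from about 0.4 to 0.85 m from the base axis. Payload 4.5 kg.
Tool frame: the origin (TCP) lies where the fingers leave the gripper's body, on its centre line; the fingertips stand 64 mm ahead of it and the grasp point (between the pads) lies 45 mm ahead of it; z points along the fingers, y is the direction in which the jaws open and shut (so a half turn about z gives the same grasp; the last joint's range is limited). The gripper opens to 88 mm and grips with 3 to 60 N. Pads are 18 mm wide; open, the fingers measure 123 mm over their backs; the gripper's body (75 mm by 187 mm) begins 45 mm behind the grasp point.
Start: joints at [1.214, 0.689, -0.195, 1.565, 0.157, 0.902, -0.215], TCP at [0.238, -0.578, 0.303] pointing down, gripper open.
Joint ranges: [-3.01, 3.01], [-0.46, 2.08], [-1.47, 1.51], [0.13, 2.56], [-1, 4.14], [0.04, 2.09], [-2.66, 2.66]. Speed limits (rad/s): [2.57, 2.57, 3.14, 3.14, 3.14, 3.14, 3.14].

### API

Orientations are given as a unit quaternion [x, y, z, w].
In Python, from plant import monitor, snapshot, workorder, finder gives the robot as it stands.
- The arm moves only by the tool carry_out, never from a script. Its argument "motion" is one flat list of numbers, 6 for each row, row after row: the shift along the tool's x, y, z in cm, then the turn, a rotation vector about the tool's x, y, z in rad. In form: [x, y, z, rx, ry, rz, x, y, z, rx, ry, rz, ...]. A call has 1 to 8 rows; each row shifts and turns the commanded pose from where the row before left it, along the tool's axes as they then stand; what a row does not reach is not made up. A row lasts 1/8 s, in which the tool goes at most 62.5 mm and 10.7 degrees, less where a joint would pass 70% of its speed; a pose out of reach is approached as far as the arm can. A call with a gripper value outside its range is refused whole. "hand" is the finger opening in cm, from 0 to 8.81, set as the call begins (left out, the last holds). The fingers move at their own pace and stop on an object; "grip_force" is the grip in N (left out, the last holds). Time passes only in rows, so rows that do not move let the fingers close. It gives the time, the measured TCP pose, the force and the opening at its end, in the units of the state.
- monitor.get_state(): the state, without advancing time (a new reading comes with each control period).
- snapshot(name): name is "scene" or "top" or "wrist"; returns a dict with "frame" (420x560x3 uint8, red, green, blue), "range_z" (420x560 float32, m along the optical axis (not along the pixel's ray), 0 where there is no reading), "fx", "fy", "cx", "cy" (pixels), "rvec" (rotation vector, rad) and "tvec" (3), from world to camera coordinates, as OpenCV has them; the wrist camera has in their place "hand_eye" (4x4, takes a point from camera to tool coordinates, whose origin is the TCP and whose axes are the flange's). Camera axes: x right, y down, z forward; pixel columns grow to the right and rows downward; lengths in m; the calibration is good to about 2 mm. A picture is of the moment at which its call begins: read the wrist's pose just before it.
- workorder.finish_job(): hands the job in, once; it reports no verdict.
Trained networks look in a picture, given as the dict that the camera call returned (one of the last four; its "shot" number tells which), for a name from the list of things; names that differ only in an ending like _2 or _b are one class to them, and where a whole thing is asked for, a point or a joint stands for the part that bears it (a point fixed in the world has none). Each returns a list of dicts, best first, with "p" (0 to 1); they miss things now and then, are a little off and sometimes report something else, mostly with a low value. They report only what shows in the picture. A call takes as long as a camera call. They do not tell look-alikes from the thing itself.
- finder.masks_of(picture, thing): "pixels" (420x560 bool, what is visible of it) and "extent" ([left, top, right, bottom] in pixels, round what is visible of it).
The state is a dict: "clock": time; "q": joint angles; "qd": joint speeds; "joint_torque": joint torques, N m; "tool_pos": TCP position; "eef_rot": TCP orientation; "contact_force": force on the tool from outside, world axes, zero at the start; "moment": the same for the moment, N m; "opening": opening from 0.0 (shut) to 1.0 (fully open).
Only numpy, scipy, OpenCV 4.12 (cv2) and the standard library are available. Lean on these libraries where they do the work, as an engineer would, in place of code of your own. Each camera call takes 0.05 s, during which the arm holds its last target. There are 200 camera calls.

## Working session

There is one attempt and no reset: what is moved stays moved. The work goes in short steps, Python scripts to look and compute and a tool call to move; the robot and the scene stay as the last step left them, time stands still between calls to the robot, and variables do not carry over. Pictures are saved under pics/ and viewed, about 8 in all and at most 12, crops included, and the job is handed in when it is done.

Besides the shell and the picture viewer there is one more tool, called after "Request:" by a JSON object that holds its "method" and its "body", one argument or row to a line. carry_out: Moves the arm, as the interface text tells. Its arguments: {"type":"object","properties":{"motion":{"type":"array"},"hand":{"type":"number"},"grip_force":{"type":"number"}},"required":["motion"]}

```bash
mkdir -p pics; ls; cat > h.py <<'E'
import numpy as np, cv2
from scipy.spatial.transform import Rotation as R
from plant import monitor, snapshot, workorder, finder
def w2c(p):
    if "rvec" in p:
        Rm=cv2.Rodrigues(np.array(p["rvec"],float))[0]; return Rm.T, -Rm.T@np.array(p["tvec"],float).ravel()
    s=p["state"]; Rt=R.from_quat(s["eef_rot"]).as_matrix(); H=np.array(p["hand_eye"])
    return Rt@H[:3,:3], Rt@H[:3,3]+np.array(s["tool_pos"])
def shot(n,save=None):
    s=monitor.get_state(); p=snapshot(n); 
    q=dict(p); q["state"]=s
    if save: cv2.imwrite("pics/"+save+".png",p["frame"][:,:,::-1])
    return p,q
def cloud(q):
    z=q["range_z"]; v,u=np.indices(z.shape)
    c=np.stack([(u-q["cx"])/q["fx"]*z,(v-q["cy"])/q["fy"]*z,z],-1)
    A,t=w2c(q); W=c@A.T+t; W[z==0]=np.nan; return W
def proj(q,P):
    A,t=w2c(q); c=(np.atleast_2d(P)-t)@A
    return np.c_[c[:,0]/c[:,2]*q["fx"]+q["cx"],c[:,1]/c[:,2]*q["fy"]+q["cy"]]
def rect(W,m,zlo=-1,zhi=9):
    P=W[m]; P=P[np.isfinite(P[:,0])]; P=P[(P[:,2]>zlo)&(P[:,2]<zhi)]
    r=cv2.minAreaRect((P[:,:2]*1000).astype(np.float32)); return P,r
E
cat > a.py <<'E'
from h import *
s=monitor.get_state(); print(s)
for cam in ["scene","top"]:
    p,q=shot(cam,cam+"0"); W=cloud(q)
    A,t=w2c(q); print(cam,t.round(3))
    for n in ["box","carton_c","tin_c","divider_grip","sampler_c"]:
        for d in finder.masks_of(p,n)[:4]:
            P,r=rect(W,d["pixels"])
            if len(P)<5: continue
            top=np.percentile(P[:,2],90); T,r2=rect(W,d["pixels"],top-.008,top+.006)
            print(n,round(d["p"],2),d["extent"],"top",top.round(3),[np.round(x,0) for x in r2], len(T))
E
python3 a.py; cd pics; python3 -c "
import cv2
a=cv2.imread('scene0.png');b=cv2.imread('top0.png');print(a.shape)"
```

```text
pics
{'clock': 0.0, 'q': array([ 1.21377565,  0.68997605, -0.19449087,  1.56637845,  0.1573081 ,
        0.90251449, -0.21507047]), 'qd': array([ 0.00148514, -0.00151058,  0.00075869,  0.00057286, -0.00010272,
       -0.00219938,  0.00032809]), 'joint_torque': array([ 6.81671263e-04, -5.27562654e+01, -1.26687381e+00, -1.53427863e+01,
       -5.28079038e-02,  6.48696223e-03,  1.39254039e-04]), 'tool_pos': array([ 0.23783543, -0.57739847,  0.30190513]), 'eef_rot': array([ 9.80957411e-01,  1.94220671e-01, -2.61999250e-04, -9.05353644e-04]), 'contact_force': array([-0.2562058 ,  0.11437692, -0.00230105]), 'moment': array([-0.00336401, -0.07359517,  0.00802554]), 'opening': 0.9997223801675799}
scene [1.36  0.401 0.973]
box 0.97 [245.8, 174.2, 333.9, 269.9] top 0.087 [array([564.,   9.]), array([257., 176.]), np.float64(6.0)] 959
carton_c 0.66 [382.7, 193.1, 410.4, 211.9] top 0.03 [array([315., 258.]), array([40., 83.]), np.float64(58.0)] 240
carton_c 0.62 [377.8, 214.2, 424.4, 249.9] top 0.043 [array([435., 297.]), array([110.,  62.]), np.float64(88.0)] 623
carton_c 0.47 [328.4, 260.4, 37
[... 1075 characters left out ...]
69.0, 214.2, 295.0] top 0.032 [array([313., 254.]), array([39., 76.]), np.float64(57.0)] 281
tin_c 0.56 [349.9, 166.6, 373.4, 190.7] top 0.048 [array([ 643., -274.]), array([59., 61.]), np.float64(82.0)] 274
divider_grip 0.93 [342.0, 205.7, 420.2, 262.9] top 0.011 [array([ 456., -327.]), array([149., 232.]), np.float64(8.0)] 2568
sampler_c 0.73 [220.2, 113.5, 275.9, 142.4] top 0.013 [array([814.,  98.]), array([ 88., 186.]), np.float64(19.0)] 459
sampler_c 0.72 [190.5, 172.4, 226.5, 196.9] top 0.022 [array([640., 238.]), array([ 55., 124.]), np.float64(8.0)] 564
sampler_c 0.31 [243.7, 160.1, 311.6, 246.7] top 0.089 [array([561.,   5.]), array([256., 179.]), np.float64(6.0)] 813
(420, 560, 3)
```

```bash
cd pics; python3 -c "
import cv2,numpy as np
a=cv2.imread('scene0.png')[120:360,140:460];b=cv2.imread('top0.png')[90:330,140:460]
f=lambda x:cv2.resize(x,None,fx=2.5,fy=2.5)[:, :]
m=np.vstack([cv2.resize(a,(400,300)),cv2.resize(b,(400,300))])
cv2.imwrite('v1.png',cv2.resize(b,(800,600),interpolation=cv2.INTER_CUBIC));cv2.imwrite('v2.png',cv2.resize(a,(800,600),interpolation=cv2.INTER_CUBIC))"
```

```text
(no output)
```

View pics/v1.png

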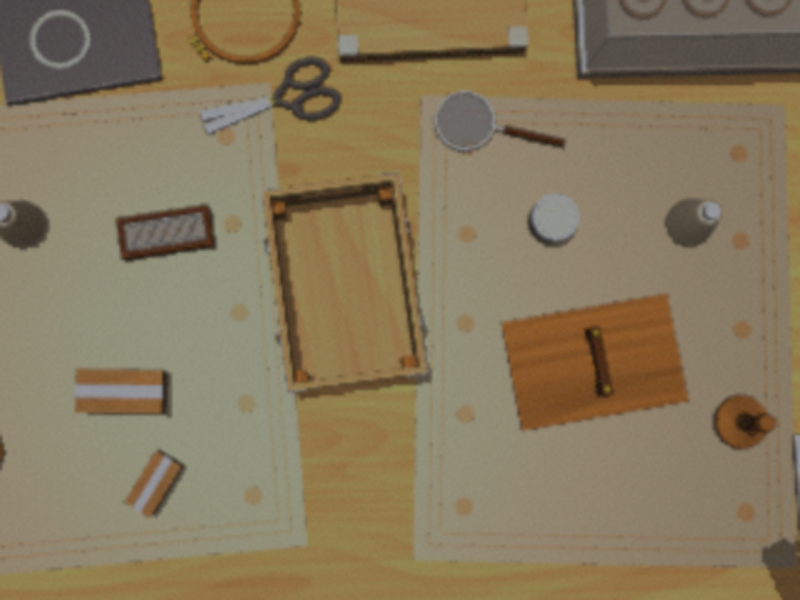

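View pics/v2.png

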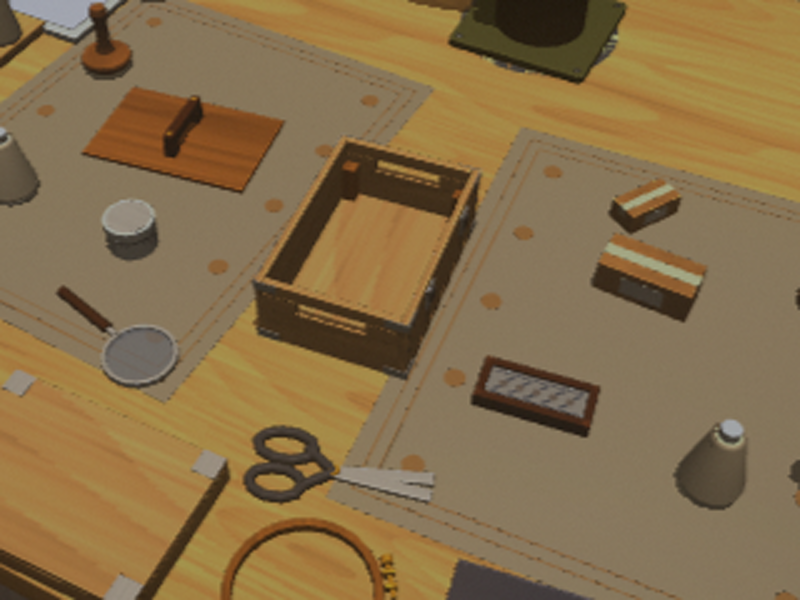

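Top view (cropped, 2.5x): candidates for the carton are the large carton at (120,390) and its small look-alike at (155,483). The large one measures 111x54x43 mm, so I choose it. Sampler is at (165,232), box at (348,282), tin at (553,218) and divider at (597,362). The lookalikes at the top edge (lid and tray) don't match any job sizes. The second (scene) view agrees.

```bash
cat >> h.py <<'E'
def go(x,y,z,yaw,first="t"):
    """shift (cm) and turn from the measured pose to TCP xyz with jaw (tool y) at yaw deg; translate-first or rotate-first"""
    s=monitor.get_state(); R0=R.from_quat(s["eef_rot"]); a=np.radians(yaw+90)
    T=R.from_matrix(np.array([[np.cos(a),np.sin(a),0],[np.sin(a),-np.cos(a),0],[0,0,-1]]))
    d=np.array([x,y,z])-s["tool_pos"]
    rv=(R0.inv()*T).as_rotvec()
    print("t",round(s["clock"],2),"pos",s["tool_pos"].round(4),"F",s["contact_force"].round(1),"op",round(s["opening"],3))
    print("shift-first cm",(R0.inv().apply(d)*100).round(2),"| after-turn cm",(T.inv().apply(d)*100).round(2),"| turn",rv.round(3),"n",round(np.linalg.norm(d)/.06,1))
E
python3 -c "
from h import *
go(.52,.0,.38,6)"
```

```text
t 0.6 pos [ 0.2381 -0.5779  0.3028] F [-1.3  0.   0.1] op 0.997
shift-first cm [ 48.08 -42.69  -7.73] | after-turn cm [54.53 34.08 -7.72] | turn [ 0.     0.    -1.285] n 10.8
```

Request:
{"method": "carry_out", "body": {
  "motion": [4,-3.55,-0.65,0,0,0,4,-3.55,-0.65,0,0,0,4,-3.55,-0.65,0,0,0,4,-3.55,-0.65,0,0,0,4,-3.55,-0.65,0,0,0,4,-3.55,-0.65,0,0,0,4,-3.55,-0.65,0,0,0,4,-3.55,-0.65,0,0,0]
}}

```text
clock: 1.6
tool_pos: [0.4265, -0.1918, 0.3552]
eef_rot: [0.981, 0.194, 0.0, 0.0]
contact_force: [0.9, 0.0, -1.0]
opening: 1.0
```

Request:
{"method": "carry_out", "body": {
  "motion": [4,-3.55,-0.65,0,0,0,4,-3.55,-0.65,0,0,0,4,-3.55,-0.65,0,0,0,4,-3.55,-0.65,0,0,0,0,0,0,0,0,0]
}}

```text
clock: 2.22
tool_pos: [0.5213, 0.0042, 0.3813]
eef_rot: [0.98, 0.198, 0.002, -0.001]
contact_force: [-0.8, -1.4, -1.1]
opening: 0.999
```

Request:
{"method": "carry_out", "body": {
  "motion": [0,0,0,0,0,-0.16,0,0,0,0,0,-0.16,0,0,0,0,0,-0.16,0,0,0,0,0,-0.16,0,0,0,0,0,-0.16,0,0,0,0,0,-0.16,0,0,0,0,0,-0.16,0,0,0,0,0,-0.16]
}}

```text
clock: 3.22
tool_pos: [0.5191, -0.0027, 0.3806]
eef_rot: [0.67, 0.743, -0.001, 0.0]
contact_force: [-0.3, 0.4, 0.1]
opening: 0.997
```

```bash
cat > b.py <<'E'
from h import *
import sys
# measure named things from the wrist: python3 b.py pic name...
p,q=shot("wrist",sys.argv[1]); W=cloud(q); print(monitor.get_state()["q"].round(2))
for n in sys.argv[2:]:
    for d in finder.masks_of(p,n)[:2]:
        P,_=rect(W,d["pixels"])
        if len(P)<20: continue
        top=np.percentile(P[:,2],90); T,r=rect(W,d["pixels"],top-.006,top+.005)
        print(n,round(d["p"],2),np.round(d["extent"]),"top",top.round(4),[np.round(x,1) for x in r],len(T))
E
python3 b.py box1 box; python3 -c "
from h import *
go(.434,.296,.3,-2)"
```

```text
[ 0.28  0.5  -0.57  1.76  0.32  0.98 -0.31]
box 0.73 [200.  93. 434. 244.] top 0.0891 [array([558.9,   7.9]), array([256.5, 177.6]), np.float64(6.3)] 6104
t 3.33 pos [ 0.5192 -0.0026  0.3805] F [ 0.1 -0.9  0.1] op 1.0
shift-first cm [30.56 -5.53  8.04] | after-turn cm [29.54 -9.56  8.05] | turn [-0.001  0.001  0.134] n 5.3
```

Request:
{"method": "carry_out", "body": {
  "motion": [5.1,-0.9,1,0,0,0.04,5.1,-1.1,1,0,0,0.04,5.0,-1.3,1,0,0,0.04,5.0,-1.4,2,0,0,0.014,5.0,-1.5,2,0,0,0,5.0,-1.6,2,0,0,0,0,0,0,0,0,0]
}}

```text
clock: 4.2
tool_pos: [0.4344, 0.3039, 0.2897]
eef_rot: [0.717, 0.697, -0.0, -0.001]
contact_force: [1.3, -0.9, 0.1]
opening: 1.001
```

```bash
python3 b.py carton1 carton_c box; python3 -c "
from h import *
print(snapshot('wrist')['hand_eye'].round(3))
go(.434,.296,.15,-2)"
```

```text
[-0.4   0.61 -0.47  1.86  0.38  0.76 -1.11]
carton_c 0.85 [143. 195. 217. 257.] top 0.0294 [array([311.8, 257.6]), array([39.7, 75.9]), np.float64(57.0)] 2162
box 0.8 [279. 343. 434. 384.] top 0.08 [array([522.3,  93.2]), array([146.2,   8.5]), np.float64(5.3)] 838
[[-0.001 -0.959 -0.285  0.074]
 [ 1.    -0.    -0.001 -0.001]
 [ 0.001 -0.285  0.959 -0.081]
 [ 0.     0.     0.     1.   ]]
t 4.4 pos [0.4379 0.2981 0.2909] F [ 0.7 -0.3  0.4] op 1.0
shift-first cm [-0.2  -0.4  14.09] | after-turn cm [-0.22 -0.39 14.09] | turn [ 0.001  0.001 -0.003] n 2.3
```

View pics/carton1.png

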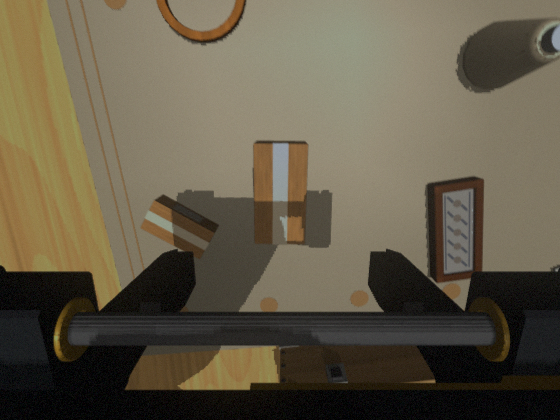

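Wrist view: the large carton is at (280,192), the small look-alike at (180,226), the sampler at (457,230). I'll measure the large one by depth.

```bash
cat > c.py <<'E'
from h import *
p,q=shot("wrist"); W=cloud(q); m=np.zeros(W.shape[:2],bool); m[130:265,240:320]=1
T,r=rect(W,m,.036,.05); print("carton",[np.round(x,1) for x in r],len(T),np.median(T[:,2]).round(4))
m[:]=0; m[165:295,415:500]=1
T,r=rect(W,m,.012,.03); print("sampler",[np.round(x,1) for x in r],len(T),np.median(T[:,2]).round(4))
E
python3 c.py
```

```text
carton [array([430.2, 297.2]), array([110.,  56.]), np.float64(87.7)] 5338 0.0415
sampler [array([638.1, 240.6]), array([ 56.8, 125. ]), np.float64(7.0)] 4995 0.0172
```

```bash
python3 -c "
from h import *
go(.431,.297,.086,-2.3)"
```

```text
t 4.45 pos [0.4381 0.298  0.2911] F [-0.4 -0.6  0.4] op 0.999
shift-first cm [-0.11 -0.72 20.5 ] | after-turn cm [-0.13 -0.7  20.51] | turn [0.001 0.001 0.002] n 3.4
```

Request:
{"method": "carry_out", "body": {
  "motion": [-0.1,-0.7,3,0,0,0,0,0,4.5,0,0,0,0,0,4.5,0,0,0,0,0,4,0,0,0,0,0,3,0,0,0,0,0,1.5,0,0,0,0,0,0,0,0,0],
  "hand": 8.8
}}

```text
clock: 5.32
tool_pos: [0.4303, 0.2984, 0.0855]
eef_rot: [0.72, 0.694, -0.0, 0.0]
contact_force: [-0.2, -0.5, 0.6]
opening: 0.994
```

Request:
{"method": "carry_out", "body": {
  "motion": [0,0,0,0,0,0,0,0,0,0,0,0,0,0,0,0,0,0,0,0,0,0,0,0,0,0,0,0,0,0],
  "hand": 4.5,
  "grip_force": 25
}}

```text
clock: 5.95
tool_pos: [0.4304, 0.2994, 0.0863]
eef_rot: [0.719, 0.695, 0.001, 0.0]
contact_force: [-0.0, -1.1, 5.7]
opening: 0.634
```

Request:
{"method": "carry_out", "body": {
  "motion": [0,0,-3,0,0,0,0,0,-4,0,0,0,0,0,-4,0,0,0,0,0,-4,0,0,0,0,0,0,0,0,0]
}}

```text
clock: 6.58
tool_pos: [0.4307, 0.2999, 0.2379]
eef_rot: [0.719, 0.695, 0.002, 0.0]
contact_force: [0.4, 0.0, -2.7]
opening: 0.631
```

```bash
cat > d.py <<'E'
from h import *
import sys
# box-frame target: python3 d.py bx by z
bx,by,z=map(float,sys.argv[1:4]); c=np.array([.560,.0077]); a=np.radians(6.3)
x,y=c+[bx*np.cos(a)-by*np.sin(a),bx*np.sin(a)+by*np.cos(a)]
print(x.round(4),y.round(4)); go(x,y,z,6.3)
E
python3 d.py -.060 0 .2
```

```text
0.5004 0.0011
t 6.58 pos [0.4307 0.2999 0.2379] F [ 0.4  0.  -2.7] op 0.631
shift-first cm [-29.64   7.97   3.71] | after-turn cm [-30.47   3.64   3.79] | turn [ 0.004 -0.003 -0.144] n 5.2
```

Request:
{"method": "carry_out", "body": {
  "motion": [0,0,0,0,0,-0.072,0,0,0,0,0,-0.072,-4.35,0.52,0,0,0,0,-4.35,0.52,0,0,0,0,-4.35,0.52,0,0,0,0,-4.35,0.52,0,0,0,0,-4.35,0.52,0,0,0,0,-4.35,0.52,0,0,0,0]
}}

```text
clock: 7.58
tool_pos: [0.4888, 0.0415, 0.2341]
eef_rot: [0.667, 0.745, -0.001, -0.001]
contact_force: [1.2, 0.3, -3.1]
opening: 0.636
```

Request:
{"method": "carry_out", "body": {
  "motion": [-4.1,0.52,0,0,0,0,0,0,0,0,0,0,0,0,0,0,0,0]
}}

```text
clock: 7.95
tool_pos: [0.4985, 0.0034, 0.2346]
eef_rot: [0.667, 0.745, -0.001, -0.001]
contact_force: [-0.8, 0.3, -3.0]
opening: 0.632
```

```bash
python3 d.py -.060 0.002 .0955; cat > e.py <<'E'
from h import *
import sys
# rim and contents seen by the cameras, in the world and in the box frame
for cam in sys.argv[1:]:
    p,q=shot(cam); W=cloud(q)
    m=(abs(W[...,0]-.56)<.2)&(abs(W[...,1])<.16)
    for zl,zh in [(.084,.095),(.04,.057)]:
        T,r=rect(W,m,zl,zh); print(cam,zl,[np.round(x,1) for x in r],len(T))
E

```

```text
0.5001 0.0031
t 7.95 pos [0.4985 0.0034 0.2346] F [-0.8  0.3 -3. ] op 0.632
shift-first cm [-0.06  0.19 13.91] | after-turn cm [-0.05  0.16 13.91] | turn [-0.002 -0.001  0.   ] n 2.3
```

Request:
{"method": "carry_out", "body": {
  "motion": [0,0.15,4,0,0,0,0,0,4,0,0,0,0,0,3,0,0,0,0,0,2,0,0,0,0,0,0.6,0,0,0,0,0,0.2,0,0,0,0,0,0,0,0,0]
}}

```text
clock: 8.82
tool_pos: [0.5011, 0.0036, 0.0983]
eef_rot: [0.667, 0.745, 0.0, 0.0]
contact_force: [-0.7, -0.2, -2.1]
opening: 0.632
```

Request:
{"method": "carry_out", "body": {
  "motion": [0,0,0.1,0,0,0,0,0,0,0,0,0]
}}

```text
clock: 9.07
tool_pos: [0.501, 0.0031, 0.0971]
eef_rot: [0.667, 0.745, 0.0, 0.0]
contact_force: [0.3, -0.2, -2.8]
opening: 0.634
```

Request:
{"method": "carry_out", "body": {
  "motion": [0,0,0.15,0,0,0,0,0,0,0,0,0]
}}

```text
clock: 9.32
tool_pos: [0.5009, 0.003, 0.0953]
eef_rot: [0.667, 0.745, 0.0, 0.0]
contact_force: [0.7, 0.1, -1.2]
opening: 0.636
```

Request:
{"method": "carry_out", "body": {
  "motion": [0,0,0,0,0,0,0,0,0,0,0,0,0,0,0,0,0,0],
  "hand": 7
}}

```text
clock: 9.7
tool_pos: [0.5008, 0.0032, 0.0953]
eef_rot: [0.667, 0.745, 0.0, 0.0]
contact_force: [0.3, 0.1, -0.7]
opening: 0.791
```

Request:
{"method": "carry_out", "body": {
  "motion": [0,0,-2,0,0,0,0,0,-4,0,0,0,0,0,-4,0,0,0,0,0,-4,0,0,0,0,0,-4,0,0,0,0,0,0,0,0,0]
}}

```text
clock: 10.45
tool_pos: [0.5021, 0.0034, 0.2777]
eef_rot: [0.667, 0.745, 0.002, 0.002]
contact_force: [0.2, 1.2, -0.3]
opening: 0.791
```

```bash
python3 e.py wrist top;python3 -c "
from h import *
go(.642,-.273,.25,6)"
```

```text
wrist 0.084 [array([559.6,   7. ]), array([257. , 176.6]), np.float64(6.4)] 9373
wrist 0.04 [array([560.9,  11.9]), array([249.8, 167.7]), np.float64(6.2)] 10064
top 0.084 [array([560.8,   5.6]), array([259.4, 178. ]), np.float64(5.1)] 546
top 0.04 [array([563.5,   5.1]), array([239.1, 156.3]), np.float64(6.2)] 151
t 10.55 pos [0.5005 0.0028 0.275 ] F [-0.8 -1.2 -0.1] op 0.794
shift-first cm [-28.96  11.05   2.51] | after-turn cm [-28.91  11.19   2.5 ] | turn [-0.     0.001  0.005] n 5.2
```

Request:
{"method": "carry_out", "body": {
  "motion": [-4.8,1.85,0.4,0,0,0,-4.8,1.85,0.4,0,0,0,-4.8,1.85,0.4,0,0,0,-4.8,1.85,0.4,0,0,0,-4.8,1.85,0.4,0,0,0,-4.8,1.85,0.4,0,0,0,0,0,0,0,0,0],
  "hand": 8.8
}}

```text
clock: 11.42
tool_pos: [0.6419, -0.2761, 0.2474]
eef_rot: [0.67, 0.743, -0.002, -0.001]
contact_force: [-0.2, 1.2, 0.1]
opening: 1.001
```

```bash
python3 b.py tin1 tin_c divider_grip; python3 -c "
from h import *
go(.640,-.273,.085,6.3)"
```

```text
[ 0.62  0.9  -0.6   1.36  0.54  1.05  0.03]
tin_c 0.78 [254. 155. 319. 226.] top 0.0446 [array([ 641.5, -272.4]), array([60.4, 60.5]), np.float64(4.1)] 3358
divider_grip 0.64 [  3. 100. 176. 311.] top 0.0071 [array([ 450.4, -322.6]), array([150.6, 223.8]), np.float64(8.0)] 22261
t 11.57 pos [ 0.642  -0.2692  0.2496] F [-0.5  0.9  0.3] op 1.002
shift-first cm [-0.39 -0.2  16.46] | after-turn cm [-0.35 -0.25 16.46] | turn [-0.003 -0.002  0.002] n 2.7
```

Request:
{"method": "carry_out", "body": {
  "motion": [-0.35,-0.1,4,0,0,0,0,0,4.5,0,0,0,0,0,4,0,0,0,0,0,3,0,0,0,0,0,1,0,0,0,0,0,0,0,0,0]
}}

```text
clock: 12.32
tool_pos: [0.6421, -0.2734, 0.0864]
eef_rot: [0.667, 0.745, 0.0, -0.0]
contact_force: [-0.4, -0.4, -0.1]
opening: 0.997
```

Request:
{"method": "carry_out", "body": {
  "motion": [0,0,0,0,0,0,0,0,0,0,0,0,0,0,0,0,0,0,0,0,0,0,0,0,0,0,0,0,0,0],
  "hand": 5
}}

```text
clock: 12.95
tool_pos: [0.6425, -0.2747, 0.0871]
eef_rot: [0.667, 0.745, 0.0, 0.001]
contact_force: [-1.9, -0.5, 5.9]
opening: 0.684
```

Request:
{"method": "carry_out", "body": {
  "motion": [0,0,-3,0,0,0,0,0,-4,0,0,0,0,0,-4,0,0,0,0,0,-4,0,0,0,0,0,0,0,0,0]
}}

```text
clock: 13.58
tool_pos: [0.6436, -0.2746, 0.239]
eef_rot: [0.667, 0.745, 0.001, 0.002]
contact_force: [0.5, 0.2, -3.4]
opening: 0.685
```

```bash
python3 d.py .060 0 .235
```

```text
0.6196 0.0143
t 13.57 pos [ 0.6436 -0.2746  0.239 ] F [ 0.5  0.2 -3.4] op 0.685
shift-first cm [28.98  0.78  0.35] | after-turn cm [28.98  0.79  0.4 ] | turn [ 0.005  0.002 -0.   ] n 4.8
```

Request:
{"method": "carry_out", "body": {
  "motion": [4.83,0.13,0.05,0,0,0,4.83,0.13,0.05,0,0,0,4.83,0.13,0.05,0,0,0,4.83,0.13,0.05,0,0,0,4.83,0.13,0.05,0,0,0,4.83,0.13,0.05,0,0,0,0,0,0,0,0,0]
}}

```text
clock: 14.45
tool_pos: [0.6162, 0.0208, 0.2316]
eef_rot: [0.664, 0.748, 0.0, -0.003]
contact_force: [-0.7, -0.7, -3.5]
opening: 0.68
```

```bash
python3 d.py .060 0 .098; python3 -c "
from h import *
p,q=shot('wrist','tinheld')
q['frame']=None
p,q=shot('scene'); c=p['frame'][150:290,230:350]; cv2.imwrite('pics/tinheld2.png',cv2.resize(c,None,fx=4,fy=4,interpolation=2)[:,:,::-1])"
```

```text
0.6196 0.0143
t 14.45 pos [0.6162 0.0208 0.2316] F [-0.7 -0.7 -3.5] op 0.68
shift-first cm [-0.75  0.3  13.35] | after-turn cm [-0.69  0.27 13.36] | turn [-0.003 -0.005  0.009] n 2.2
```

View pics/tinheld2.png

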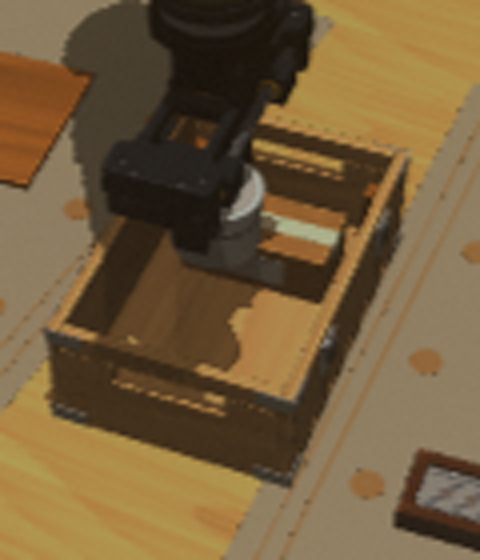

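The tin hangs upright in the jaws at (225,235); the carton lies flat in the far half at (300,240). I'll lower the tin.

```bash
python3 d.py .060 0 .098
```

```text
0.6196 0.0143
t 14.55 pos [0.617  0.0144 0.2313] F [ 0.4 -0.4 -2.8] op 0.682
shift-first cm [-0.03  0.31 13.33] | after-turn cm [-0.04  0.26 13.33] | turn [-0.004  0.001  0.002] n 2.2
```

Request:
{"method": "carry_out", "body": {
  "motion": [0,0.2,4,0,0,0,0,0,4,0,0,0,0,0,3,0,0,0,0,0,1.8,0,0,0,0,0,0.4,0,0,0,0,0,0,0,0,0,0,0,0,0,0,0]
}}

```text
clock: 15.42
tool_pos: [0.6208, 0.0147, 0.1024]
eef_rot: [0.667, 0.745, 0.001, 0.001]
contact_force: [-0.6, 0.9, -2.8]
opening: 0.679
```

Request:
{"method": "carry_out", "body": {
  "motion": [0,0,0.3,0,0,0,0,0,0.2,0,0,0,0,0,0,0,0,0]
}}

```text
clock: 15.8
tool_pos: [0.62, 0.0146, 0.0962]
eef_rot: [0.667, 0.745, -0.0, 0.0]
contact_force: [0.0, 0.1, -3.3]
opening: 0.686
```

Request:
{"method": "carry_out", "body": {
  "motion": [0,0,0.1,0,0,0,0,0,0,0,0,0]
}}

```text
clock: 16.05
tool_pos: [0.62, 0.0146, 0.0961]
eef_rot: [0.667, 0.745, -0.0, 0.0]
contact_force: [-2.0, -0.1, 5.5]
opening: 0.68
```

Touching the floor: release and retreat, then go to the divider.

Request:
{"method": "carry_out", "body": {
  "motion": [0,0,0,0,0,0,0,0,0,0,0,0,0,0,0,0,0,0],
  "hand": 7.4
}}

```text
clock: 16.42
tool_pos: [0.6202, 0.0147, 0.0951]
eef_rot: [0.667, 0.745, 0.0, 0.0]
contact_force: [0.1, -0.3, 0.1]
opening: 0.837
```

Request:
{"method": "carry_out", "body": {
  "motion": [0,0,-2,0,0,0,0,0,-4,0,0,0,0,0,-4,0,0,0,0,0,-4,0,0,0,0,0,-4,0,0,0,0,0,0,0,0,0]
}}

```text
clock: 17.18
tool_pos: [0.6217, 0.0154, 0.28]
eef_rot: [0.667, 0.745, 0.003, 0.003]
contact_force: [-0.5, 0.8, -0.4]
opening: 0.84
```

```bash
python3 e.py wrist; python3 -c "
from h import *
p,q=shot('wrist'); cv2.imwrite('pics/packed.png',p['frame'][:,:,::-1])
go(.454,-.325,.25,-82)"
```

```text
wrist 0.084 [array([558.7,   6.8]), array([256.8, 175.2]), np.float64(6.1)] 9581
wrist 0.04 [array([555.4,  11.7]), array([249.7, 168.1]), np.float64(6.1)] 13325
t 17.27 pos [0.6199 0.0145 0.2761] F [-0.1  0.7 -1.6] op 0.838
shift-first cm [-31.92 -20.22   2.6 ] | after-turn cm [-21.15  31.31   2.61] | turn [ 1.000e-03 -0.000e+00  1.541e+00] n 6.3
```

View pics/packed.png

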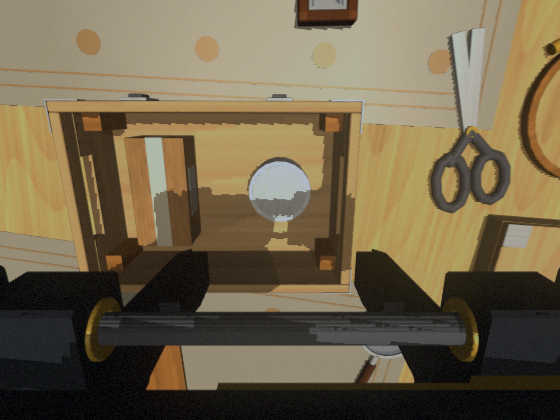

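Both lie in the box: carton at (163,190), flat, and tin at (279,190), standing, all below the block tops. Next the divider.

Request:
{"method": "carry_out", "body": {
  "motion": [-4.55,-2.9,0.35,0,0,0,-4.55,-2.9,0.35,0,0,0,-4.55,-2.9,0.35,0,0,0,-4.55,-2.9,0.35,0,0,0,-4.55,-2.9,0.35,0,0,0,-4.55,-2.9,0.35,0,0,0,-4.55,-2.9,0.35,0,0,0,0,0,0,0,0,0],
  "hand": 6
}}

```text
clock: 18.27
tool_pos: [0.4488, -0.3292, 0.2486]
eef_rot: [0.671, 0.742, -0.002, -0.002]
contact_force: [1.0, 0.8, -0.1]
opening: 0.681
```

Request:
{"method": "carry_out", "body": {
  "motion": [0,0,0,0,0,0.17,0,0,0,0,0,0.17,0,0,0,0,0,0.17,0,0,0,0,0,0.17,0,0,0,0,0,0.17,0,0,0,0,0,0.17,0,0,0,0,0,0.17,0,0,0,0,0,0.17]
}}

```text
clock: 19.27
tool_pos: [0.4533, -0.3227, 0.2499]
eef_rot: [0.987, 0.158, -0.001, -0.001]
contact_force: [-0.3, 0.0, -0.7]
opening: 0.683
```

Request:
{"method": "carry_out", "body": {
  "motion": [0,0,0,0,0,0.17,0,0,0,0,0,0,0,0,0,0,0,0]
}}

```text
clock: 19.65
tool_pos: [0.4533, -0.3235, 0.2503]
eef_rot: [0.997, 0.077, -0.0, -0.0]
contact_force: [-0.4, 0.0, 0.1]
opening: 0.68
```

```bash
cat > f.py <<'E'
from h import *
p,q=shot('wrist'); W=cloud(q); cv2.imwrite('pics/div1.png',p['frame'][:,:,::-1])
m=(abs(W[...,0]-.454)<.1)&(abs(W[...,1]+.325)<.1)
for a,b in [(.03,.05),(.036,.044)]:
    T,r=rect(W,m,a,b); print("bar",[np.round(x,1) for x in r],len(T),np.median(T[:,2]).round(4))
m=(abs(W[...,0]-.454)<.15)&(abs(W[...,1]+.325)<.15)
for d in finder.masks_of(p,'divider_grip')[:1]:
    T,r=rect(W,d["pixels"],.003,.009); print("board",[np.round(x,1) for x in r],len(T),d["extent"])
go(.452,-.324,.25,-82)
E
python3 f.py
```

```text
bar [array([ 452.4, -324. ]), array([89.9, 14. ]), np.float64(8.2)] 1348 0.0392
bar [array([ 452.4, -324. ]), array([89.9, 14. ]), np.float64(8.2)] 1334 0.0393
board [array([ 452.1, -324.1]), array([146.3, 226.4]), np.float64(8.3)] 27871 [166.7, 115.3, 398.1, 256.9]
t 19.75 pos [ 0.4532 -0.3239  0.2505] F [0.  0.  0.5] op 0.681
shift-first cm [-0.12 -0.01  0.05] | after-turn cm [-0.12 -0.01  0.05] | turn [-0.001  0.     0.013] n 0.0
```

Request:
{"method": "carry_out", "body": {
  "motion": [-0.1,0,4,0,0,0.01,0,0,4.5,0,0,0,0,0,4,0,0,0,0,0,3,0,0,0,0,0,1.3,0,0,0,0,0,0.4,0,0,0,0,0,0,0,0,0]
}}

```text
clock: 20.62
tool_pos: [0.4527, -0.3247, 0.0794]
eef_rot: [0.998, 0.07, 0.001, 0.0]
contact_force: [-0.1, 0.5, 0.1]
opening: 0.68
```

Request:
{"method": "carry_out", "body": {
  "motion": [0,0,0,0,0,0,0,0,0,0,0,0,0,0,0,0,0,0,0,0,0,0,0,0,0,0,0,0,0,0],
  "hand": 0.5,
  "grip_force": 30
}}

```text
clock: 21.25
tool_pos: [0.4523, -0.3244, 0.0788]
eef_rot: [0.998, 0.07, 0.0, 0.0]
contact_force: [-0.1, -0.1, 0.4]
opening: 0.154
```

Request:
{"method": "carry_out", "body": {
  "motion": [0,0,-2,0,0,0,0,0,-4,0,0,0,0,0,-4,0,0,0,0,0,-4,0,0,0,0,0,-3,0,0,0,0,0,0,0,0,0]
}}

```text
clock: 22.0
tool_pos: [0.453, -0.3249, 0.2504]
eef_rot: [0.998, 0.07, 0.002, 0.001]
contact_force: [0.1, -0.7, -3.2]
opening: 0.156
```

```bash
python3 d.py 0 0 .245
```

```text
0.56 0.0077
t 22.0 pos [ 0.453  -0.3249  0.2504] F [ 0.1 -0.7 -3.2] op 0.156
shift-first cm [ 15.25 -31.44   0.5 ] | after-turn cm [31.89 14.29  0.54] | turn [ 0.005 -0.    -1.54 ] n 5.8
```

Request:
{"method": "carry_out", "body": {
  "motion": [1.7,-3.5,0,0,0,0,1.7,-3.5,0,0,0,0,1.7,-3.5,0,0,0,0,1.7,-3.5,0,0,0,0,1.7,-3.5,0,0,0,0,1.7,-3.5,0,0,0,0,1.7,-3.5,0,0,0,0,1.7,-3.5,0,0,0,0]
}}

```text
clock: 23.0
tool_pos: [0.5468, -0.0269, 0.2467]
eef_rot: [0.998, 0.07, -0.002, 0.0]
contact_force: [1.4, -0.5, -2.7]
opening: 0.154
```

Request:
{"method": "carry_out", "body": {
  "motion": [1.65,-3.45,0,0,0,-0.14,0,0,0,0,0,-0.14,0,0,0,0,0,-0.14,0,0,0,0,0,-0.14,0,0,0,0,0,-0.14,0,0,0,0,0,-0.14,0,0,0,0,0,-0.14,0,0,0,0,0,-0.14]
}}

```text
clock: 24.0
tool_pos: [0.558, 0.0082, 0.2466]
eef_rot: [0.806, 0.591, -0.002, -0.001]
contact_force: [0.2, 0.0, -3.1]
opening: 0.156
```

Request:
{"method": "carry_out", "body": {
  "motion": [0,0,0,0,0,-0.14,0,0,0,0,0,-0.14,0,0,0,0,0,-0.14,0,0,0,0,0,0,0,0,0,0,0,0,0,0,0,0,0,0]
}}

```text
clock: 24.75
tool_pos: [0.5589, 0.0084, 0.2483]
eef_rot: [0.668, 0.745, -0.0, -0.0]
contact_force: [0.9, -0.8, -1.9]
opening: 0.155
```

```bash
cat > g.py <<'E'
from h import *
p,q=shot('wrist'); W=cloud(q); cv2.imwrite('pics/div2.png',p['frame'][:,:,::-1])
s=q["state"]; c=s["tool_pos"]; m=(abs(W[...,0]-c[0])<.16)&(abs(W[...,1]-c[1])<.16)
zb=c[2]-.079+.006; T,r=rect(W,m,zb-.012,zb+.012); print("board",[np.round(x,1) for x in r],len(T))
A=np.c_[T[:,:2]-c[:2],np.ones(len(T))]; k=np.linalg.lstsq(A,T[:,2],rcond=None)[0]; print("tilt deg",np.degrees(k[:2]).round(2),"z",k[2].round(4),"expected",zb.round(4))
E
python3 g.py; python3 d.py 0 0 .17
```

```text
board [array([557.4,   9.9]), array([227.5, 146. ]), np.float64(6.2)] 72295
tilt deg [-0.1  -0.03] z 0.175 expected 0.1753
0.56 0.0077
t 24.8 pos [0.559  0.0085 0.2485] F [ 0.1  0.4 -2.7] op 0.155
shift-first cm [-0.09  0.1   7.85] | after-turn cm [-0.09  0.09  7.85] | turn [-0.     0.    -0.001] n 1.3
```

View pics/div2.png

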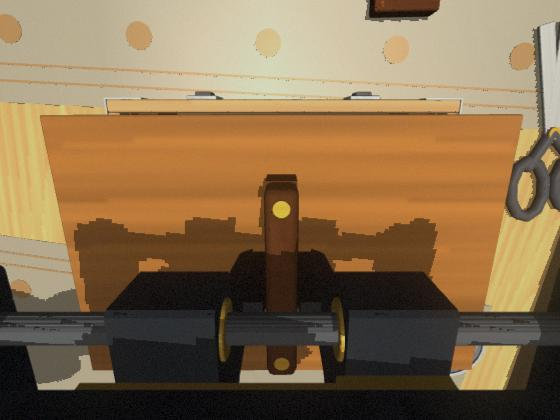

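The divider is held level and parallel to the box rim (front rim at row 105). I'll lower it to just above the rim and compare board and rim.

Request:
{"method": "carry_out", "body": {
  "motion": [-0.2,0.1,3,0,0,0,0,0,2.5,0,0,0,0,0,1.5,0,0,0,0,0,0,0,0,0,0,0,0,0,0,0]
}}

```text
clock: 25.42
tool_pos: [0.5609, 0.0068, 0.1795]
eef_rot: [0.667, 0.745, 0.001, 0.0]
contact_force: [-0.1, -0.1, -3.4]
opening: 0.152
```

```bash
python3 g.py; cat > k.py <<'E'
from h import *
# rim edge points in the box frame, from wrist and top
for cam in ["wrist","top"]:
    p,q=shot(cam); W=cloud(q); a=np.radians(6.3); d=W[...,:2]-[.56,.0077]
    bx=d[...,0]*np.cos(a)+d[...,1]*np.sin(a); by=-d[...,0]*np.sin(a)+d[...,1]*np.cos(a)
    z=W[...,2]; mid=(abs(by)<.05); midx=(abs(bx)<.09)
    for nm,zl,zh in [("rim",.083,.0935),("board",.097,.112)]:
        ok=(z>zl)&(z<zh)
        o=[]
        for c,sel in [(bx,mid&(abs(bx)<.15)),(by,midx&(abs(by)<.11))]:
            for sg in (-1,1):
                v=(sg*c)[ok&sel&(sg*c>.05)]
                o.append(tuple((sg*np.percentile(v,[2,98])*1000).round(1)) if len(v)>15 else None)
        print(cam,nm,"x-,x+,y-,y+ (2%,98%)",o)
E
python3 k.py; python3 d.py 0 0 .135
```

```text
board [array([559.8,   8.3]), array([227.5, 146.5]), np.float64(6.2)] 72326
tilt deg [0.02 0.01] z 0.1062 expected 0.1065
wrist rim x-,x+,y-,y+ (2%,98%) [(np.float64(-124.4), np.float64(-127.9)), (np.float64(124.1), np.float64(126.3)), None, (np.float64(77.2), np.float64(86.3))]
wrist board x-,x+,y-,y+ (2%,98%) [(np.float64(-51.4), np.float64(-111.6)), (np.float64(51.5), np.float64(111.3)), (np.float64(-54.3), np.float64(-71.5)), (np.float64(50.5), np.float64(73.1))]
top rim x-,x+,y-,y+ (2%,98%) [(np.float64(-117.9), np.float64(-126.4)), (np.float64(117.5), np.float64(127.4)), None, (np.float64(75.1), np.float64(85.7))]
top board x-,x+,y-,y+ (2%,98%) [(np.float64(-51.1), np.float64(-111.3)), (np.float64(85.0), np.float64(113.1)), None, (np.float64(50.6), np.float64(71.1))]
0.56 0.0077
t 25.57 pos [0.5608 0.0066 0.1796] F [-0.3 -0.1 -2.2] op 0.153
shift-first cm [ 0.12 -0.08  4.46] | after-turn cm [ 0.12 -0.07  4.46] | turn [ 0.002  0.    -0.   ] n 0.7
```

Request:
{"method": "carry_out", "body": {
  "motion": [-0.05,0,1,0,0,0,0,0,1,0,0,0,0,0,0.9,0,0,0,0,0,0.7,0,0,0,0,0,0.3,0,0,0,0,0,0,0,0,0]
}}

```text
clock: 26.32
tool_pos: [0.5603, 0.0061, 0.1395]
eef_rot: [0.667, 0.745, -0.0, -0.0]
contact_force: [-0.3, 0.5, -2.3]
opening: 0.153
```

Request:
{"method": "carry_out", "body": {
  "motion": [0,0,0.2,0,0,0,0,0,0.1,0,0,0,0,0,0,0,0,0]
}}

```text
clock: 26.7
tool_pos: [0.5606, 0.0061, 0.1377]
eef_rot: [0.667, 0.745, 0.0, 0.001]
contact_force: [-1.6, -0.1, 4.4]
opening: 0.156
```

Contact came at exactly the seated height (0.1377 m against 0.1378 m). Release and go to the sampler.

Request:
{"method": "carry_out", "body": {
  "motion": [0,0,0,0,0,0,0,0,0,0,0,0,0,0,0,0,0,0],
  "hand": 4
}}

```text
clock: 27.08
tool_pos: [0.5605, 0.006, 0.1367]
eef_rot: [0.667, 0.745, 0.0, 0.0]
contact_force: [0.4, -0.0, 0.3]
opening: 0.451
```

Request:
{"method": "carry_out", "body": {
  "motion": [0,0,-2,0,0,0,0,0,-4,0,0,0,0,0,-4,0,0,0,0,0,-3,0,0,0,0,0,0,0,0,0]
}}

```text
clock: 27.7
tool_pos: [0.5615, 0.0063, 0.2688]
eef_rot: [0.667, 0.745, 0.002, 0.002]
contact_force: [0.7, 0.2, -0.2]
opening: 0.458
```

```bash
cat > l.py <<'E'
from h import *
p,q=shot('wrist'); W=cloud(q); m=(abs(W[...,0]-.56)<.16)&(abs(W[...,1]-.0075)<.11)
T,r=rect(W,m,.058,.072); print("board",[np.round(x,1) for x in r],len(T),T[:,2].mean().round(4))
A=np.c_[T[:,:2]-[.56,.0075],np.ones(len(T))]; k=np.linalg.lstsq(A,T[:,2],rcond=None)[0]; print("tilt deg",np.degrees(k[:2]).round(2),"top z",k[2].round(4))
T,r=rect(W,m,.094,.106); print("bar",[np.round(x,1) for x in r],len(T),np.median(T[:,2]).round(4))
go(.639,.24,.25,7.3)
E
python3 l.py
```

```text
board [array([557.8,  13.5]), array([246.7, 171.7]), np.float64(6.2)] 36689 0.0644
tilt deg [-0.05 -0.05] top z 0.0644
bar [array([558.9,   8.2]), array([13.4, 88.8]), np.float64(6.6)] 1721 0.0981
t 27.75 pos [0.5606 0.0059 0.2672] F [-0.1  0.4 -0.6] op 0.453
shift-first cm [22.41 10.35  1.73] | after-turn cm [22.22 10.75  1.72] | turn [ 0.002  0.    -0.018] n 4.1
```

Divider seated level (tilt 0.05°, top 64.4 mm against 65 nominal, bar top 98 against 99). Now the sampler.

Request:
{"method": "carry_out", "body": {
  "motion": [4.48,2.07,0.3,0,0,-0.018,4.48,2.1,0.3,0,0,0,4.48,2.1,0.3,0,0,0,4.48,2.1,0.4,0,0,0,4.4,2.1,0.4,0,0,0,0,0,0,0,0,0,0,0,0,0,0,0],
  "hand": 8.8
}}

```text
clock: 28.62
tool_pos: [0.636, 0.2394, 0.2478]
eef_rot: [0.66, 0.751, -0.002, 0.0]
contact_force: [0.8, -0.1, -0.3]
opening: 0.996
```

```bash
cat > s.py <<'E'
from h import *
p,q=shot('wrist'); W=cloud(q); m=(abs(W[...,0]-.639)<.08)&(abs(W[...,1]-.24)<.1)
T,r=rect(W,m,.01,.03); print("sampler",[np.round(x,1) for x in r],len(T),np.percentile(T[:,2],90).round(4))
x,y=np.array(r[0])/1000; go(x,y,.068,r[2] if r[2]<45 else r[2]-90)
E
python3 s.py
```

```text
sampler [array([638.8, 240.9]), array([ 56.2, 123.6]), np.float64(7.5)] 6746 0.0198
t 28.68 pos [0.6362 0.2386 0.2483] F [-0.1 -0.3  0.2] op 0.999
shift-first cm [ 0.24  0.32 18.03] | after-turn cm [ 0.19  0.28 18.03] | turn [-0.002  0.003 -0.003] n 3.0
```

Request:
{"method": "carry_out", "body": {
  "motion": [0.2,0.3,4,0,0,0,0,0,4.5,0,0,0,0,0,4,0,0,0,0,0,3,0,0,0,0,0,1.7,0,0,0,0,0,0.7,0,0,0,0,0,0,0,0,0,0,0,0,0,0,0]
}}

```text
clock: 29.68
tool_pos: [0.64, 0.2432, 0.072]
eef_rot: [0.661, 0.751, 0.001, 0.0]
contact_force: [0.1, -0.2, -0.2]
opening: 1.002
```

Request:
{"method": "carry_out", "body": {
  "motion": [0,0,0,0,0,0,0,0,0,0,0,0,0,0,0,0,0,0,0,0,0,0,0,0,0,0,0,0,0,0],
  "hand": 4.5,
  "grip_force": 18
}}

```text
clock: 30.3
tool_pos: [0.6394, 0.2428, 0.0708]
eef_rot: [0.66, 0.751, 0.0, 0.0]
contact_force: [-0.8, 0.2, 1.2]
opening: 0.635
```

Request:
{"method": "carry_out", "body": {
  "motion": [0,0,-2,0,0,0,0,0,-4,0,0,0,0,0,-4,0,0,0,0,0,-4,0,0,0,0,0,-2,0,0,0,0,0,0,0,0,0]
}}

```text
clock: 31.05
tool_pos: [0.6398, 0.2432, 0.2323]
eef_rot: [0.66, 0.751, 0.001, 0.001]
contact_force: [-0.5, 0.6, -2.6]
opening: 0.633
```

```bash
python3 d.py .060 0 .23
```

```text
0.6196 0.0143
t 31.05 pos [0.6398 0.2432 0.2323] F [-0.5  0.6 -2.6] op 0.633
shift-first cm [-22.44  -4.91   0.2 ] | after-turn cm [-22.53  -4.51   0.23] | turn [ 0.003 -0.001  0.018] n 3.8
```

Request:
{"method": "carry_out", "body": {
  "motion": [-4.45,-0.92,0,0,0,0.018,-4.45,-0.92,0,0,0,0,-4.45,-0.92,0,0,0,0,-4.45,-0.92,0,0,0,0,-4.5,-0.9,0,0,0,0,0,0,0,0,0,0,0,0,0,0,0,0]
}}

```text
clock: 31.92
tool_pos: [0.6183, 0.0165, 0.2294]
eef_rot: [0.667, 0.745, -0.0, -0.001]
contact_force: [0.4, 0.9, -1.0]
opening: 0.63
```

```bash
python3 d.py .060 0.002 .136
```

```text
0.6194 0.0163
t 31.93 pos [0.6183 0.0165 0.2294] F [ 0.4  0.9 -1. ] op 0.63
shift-first cm [-0.05  0.13  9.34] | after-turn cm [-0.04  0.1   9.34] | turn [-0.002 -0.001  0.   ] n 1.6
```

Request:
{"method": "carry_out", "body": {
  "motion": [0,0.1,3,0,0,0,0,0,2.5,0,0,0,0,0,1.8,0,0,0,0,0,1,0,0,0,0,0,0.4,0,0,0,0,0,0.2,0,0,0,0,0,0,0,0,0]
}}

```text
clock: 32.8
tool_pos: [0.6204, 0.0162, 0.1422]
eef_rot: [0.667, 0.745, 0.0, 0.0]
contact_force: [0.2, -0.2, -1.5]
opening: 0.634
```

Request:
{"method": "carry_out", "body": {
  "motion": [0,0,0.15,0,0,0,0,0,0,0,0,0]
}}

```text
clock: 33.05
tool_pos: [0.6201, 0.0161, 0.1404]
eef_rot: [0.667, 0.745, 0.0, 0.0]
contact_force: [-0.6, 0.2, -2.0]
opening: 0.636
```

Request:
{"method": "carry_out", "body": {
  "motion": [0,0,0.2,0,0,0,0,0,0.1,0,0,0,0,0,0,0,0,0]
}}

```text
clock: 33.42
tool_pos: [0.62, 0.0162, 0.1371]
eef_rot: [0.667, 0.745, -0.0, -0.0]
contact_force: [-0.1, -0.0, -1.6]
opening: 0.637
```

Request:
{"method": "carry_out", "body": {
  "motion": [0,0,0.1,0,0,0,0,0,0,0,0,0]
}}

```text
clock: 33.67
tool_pos: [0.62, 0.0162, 0.1361]
eef_rot: [0.667, 0.745, -0.0, 0.0]
contact_force: [-0.5, 0.4, -1.1]
opening: 0.637
```

Request:
{"method": "carry_out", "body": {
  "motion": [0,0,0.05,0,0,0,0,0,0,0,0,0]
}}

```text
clock: 33.92
tool_pos: [0.6201, 0.0162, 0.1358]
eef_rot: [0.667, 0.745, 0.0, 0.0]
contact_force: [-0.8, -0.4, -0.2]
opening: 0.632
```

Request:
{"method": "carry_out", "body": {
  "motion": [0,0,0,0,0,0,0,0,0,0,0,0,0,0,0,0,0,0],
  "hand": 6.8
}}

```text
clock: 34.3
tool_pos: [0.6201, 0.0162, 0.1358]
eef_rot: [0.667, 0.745, 0.0, 0.0]
contact_force: [0.1, -0.9, 1.1]
opening: 0.77
```

Request:
{"method": "carry_out", "body": {
  "motion": [0,0,-2,0,0,0,0,0,-4,0,0,0,0,0,-4,0,0,0,0,0,-4,0,0,0,0,0,0,0,0,0,0,0,0,0,0,0]
}}

```text
clock: 35.05
tool_pos: [0.6197, 0.016, 0.2761]
eef_rot: [0.667, 0.745, -0.0, 0.0]
contact_force: [0.3, -0.0, 0.2]
opening: 0.766
```

```bash
python3 l.py; python3 -c "
from h import *
p,q=shot('wrist','final'); W=cloud(q); m=(abs(W[...,0]-.62)<.045)&(abs(W[...,1]-.0143)<.068)
T,r=rect(W,m,.0775,.0885); print('sampler',[np.round(x,1) for x in r],len(T),np.percentile(T[:,2],[50,90]))
"
```

```text
board [array([554.9,  13.6]), array([246. , 171.7]), np.float64(6.0)] 26907 0.0645
tilt deg [-0.06 -0.04] top z 0.0645
bar [array([559.4,   8. ]), array([14.6, 89.2]), np.float64(6.2)] 1644 0.0982
t 35.1 pos [0.6194 0.0159 0.2753] F [ 0.5 -0.3 -0.6] op 0.773
shift-first cm [22.06  4.41  2.51] | after-turn cm [21.98  4.79  2.53] | turn [-0.001  0.    -0.017] n 3.8
sampler [array([619.1,  14. ]), array([ 56.2, 124. ]), np.float64(6.5)] 8473 [0.08253037 0.08477455]
```

View pics/final.png

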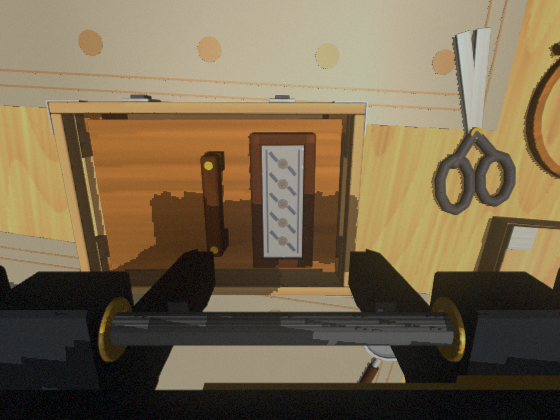

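The sampler lies glass up at (282,200), beside the bar at (212,203), and everything is inside the rim. I'll hand in the job.

```bash
python3 -c "
from plant import workorder; print(workorder.finish_job())"
```

```text
the job is handed in; nothing more can be done
None
```

The box is packed in the order asked and handed in at about 35 s of the 72 s allowed. The hand-in gave no verdict.

1. **Carton and tin:** I chose the larger of the two cartons and laid it flat across one half. The tin stands in the other half.
2. **Divider:** I lowered it by its bar onto the four blocks.
3. **Sampler:** I set it down glass up beside the bar.

Last checks, with the gripper clear:

| Check | Measured | Should be |
|---|---|---|
| Divider tilt | under 0.1° | level |
| Divider top surface | 64.5 mm | 65 mm |
| Bar top | 98.2 mm | 99 mm |
| Sampler top | 84.8 mm | 85 mm |

- **Sampler position:** it lies about 60 mm from the bar's centre line and parallel to the bar.
- **Forces:** the readings I saw stayed below about 6 N.
- **Disagreements:** the cameras differed by 2–3 mm on the box centre. The tin's grip width read about 60 mm rather than the lid's 62 mm, but a picture showed it upright. Neither affected the fit.
- **Not measured:** I didn't check the bystanders one by one. I never touched them, and those in the last picture (shears, part of the hoop and magnifier) looked undisturbed.

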